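# Shut the rover pen gate and drop its latch

## Robot

A 6-joint arm with a two-finger parallel gripper is mounted at the origin on the work surface. World frame = base frame: x ahead of the robot, y to its left, z up, the work surface at z = 0. Lengths are in m, angles in rad, forces in N, time in s.
With the tool pointing down it reaches from about 0.3 to 0.875 m from the base axis. Payload 6.4 kg.
Tool frame: the origin (TCP) lies at the very end of the fingers, on their centre line; the grasp point (between the pads) lies 19 mm behind it; z points along the fingers, y is the line along which they close (so a half turn about z gives the same grasp; the last joint's range is limited). The gripper opens to 85 mm and grips with 20 to 120 N. Pads are 22 mm wide; open, the fingers measure 114 mm over their backs; the gripper's body (76 mm by 85 mm) begins 54 mm behind the grasp point. The pads swing forward as they close: fully open they stand 13 mm farther back than shut.
Start: joints at [-1.436, 0.181, 1.607, -0, 1.354, -0.206], TCP at [0.192, -0.542, 0.231] pointing down, gripper open.
Joint ranges: [-2.99, 2.99], [-0.89, 2.07], [0.3, 2.58], [-1.14, 4.28], [0, 2.63], [-3.12, 3.12]. Speed limits (rad/s): [2.57, 2.57, 3.01, 3.14, 3.14, 3.14].

## Interface

Orientations are given as a unit quaternion [w, x, y, z].
In Python, from bench import ctrl gives the robot as it stands.
- The arm moves only by the tool jog_arm, never from a script. Its argument "series" is a list that holds one entry, the list of rows, each a list of 7 numbers: the shift along the tool's x, y, z in mm, then the turn, a rotation vector about the tool's x, y, z in rad, then the finger opening in mm, from 0 to 85.4. In form: [[[tx, ty, tz, rx, ry, rz, gripper], ...]]. A call has exactly 10 rows; each row shifts and turns the commanded pose from where the row before left it, along the tool's axes as they then stand; what a row does not reach is not made up. A row lasts 1/10 s, in which the tool goes at most 50 mm and 8.59 degrees, less where a joint would pass 70% of its speed; a pose out of reach is approached as far as the arm can. A call with a gripper value outside its range is refused whole. The fingers move at their own pace and stop on an object; the grip force is fixed at half the most. Time passes only in rows, so rows that do not move let the fingers close, or fill a call up. It gives the time, the measured TCP pose, the force, the opening and the grip force at its end, in the units of the state.
- ctrl.get_obs(): the state, without advancing time (a new reading comes with each control period).
- ctrl.camera(name): name is "side" or "top" or "wrist"; returns a dict with "frame" (400x640x3 uint8, blue, green, red), "z_map" (400x640 float32, m along the optical axis (not along the pixel's ray), 0 where there is no reading), "fx", "fy", "cx", "cy" (pixels), "k1" (the pictures are not rectified: a ray, as slopes to the right and down, at radius r is drawn at 1 + k1 r^2 times it, then the intrinsics apply), "xyz" and "rotation" of the camera in the world. Camera axes: x right, y down, z forward; pixel columns grow to the right and rows downward; lengths in m; the calibration is good to about 2 mm. A picture is of the moment at which its call begins.
- ctrl.hand_in(): hands the job in; it is judged then, once.
The state is a dict: "time_s": time; "q": joint angles; "dq": joint speeds; "joint_efforts": joint torques, N m; "eef_pos": TCP position; "eef_rot": TCP orientation; "wrist_force": force on the tool from outside, world axes, zero at the start; "torque": the same for the moment, N m; "opening": opening from 0.0 (shut) to 1.0 (fully open); "grasp_force": force on a finger pad.
Only numpy, scipy, OpenCV 4.12 (cv2) and the standard library are available. Lean on these libraries where they do the work, as an engineer would, in place of code of your own. Each camera call takes 0.05 s, during which the arm holds its last target. There are 200 camera calls.

## Task

The gate of the bench-top rover pen stands ajar: swing it shut, lifting its red-tabbed latch bar over the yellow striker and letting it drop fully home in the catch, so that the gate stays latched; then let go. The catch is only clamped in its slot, so find its notch gently by feel and never force the bar against it (15 N is already too much). Leave the rover, red bin, loose wheel and screwdriver where they are.

Things in the scene. Friction and masses are not known exactly. Their poses are not given: they have to be found in the camera images.
- gate (a joint): Gate: aluminium frame, clear panel, 250 mm wide, 16 mm thick, top 140 mm above table. Upright hinge at its left (+y) edge; opens towards the robot. Rad: 0 = square with the pen, positive = open (starts 0.35 to 0.70), free to -0.10 with no stop before that but the catch. Stays where left (friction about 0.1 N m). Latched, it rests between -0.07 and 0.07, wherever the catch is clamped.
- latch_bar (a joint): Latch bar on the gate: steel, 10 mm thick, 22 mm high, 0.2 kg, on a level pivot 90 mm from the gate hinge, 165 mm above table; its free end is 195 mm past the pivot. Rad: 0 = level, fully down (underside at 154 mm); positive = free end raised, stop at 0.40. Falls by its own weight. In the notch it goes down to 0; standing on the striker's top it reads about 0.11.
- tab (a point): Centre of the red thumb tab on the bar: upright disc 30 mm across, 12 mm thick, flat faces parallel to the gate's; pinch it from above across the 12 mm. 100 mm from the bar pivot along the bar and 30 mm above the bar's centre line: 190 mm from the gate hinge, 195 mm above table with the bar down. Axes turn with gate and bar: y along the bar to the hinge, x the gate's normal into the pen.
- bar_pivot (a point): Centre of the latch bar's pivot, 165 mm above the table, on the bar's centre line; same axes as the tab.
- gate_hinge (a point): Point of the gate's upright hinge axis at 165 mm above the table; turns with the gate (y points from the gate towards the hinge, x is the gate's normal into the pen).
- catch_shelf: Black slotted steel shelf 130 x 75 x 10 mm, top 130 mm above table, on the latch post right (-y) of the gateway, carrying the yellow catch. Origin on the table, in the closed gate's plane, 140 mm from the gate hinge; x into the pen, y to the hinge. The catch is clamped anywhere in its slot, up to 16 mm either way along x; it is not measured. Over 15 N on shelf or catch is forcing it.
- catch_nominal (a point): Notch floor (148 mm above table, 265 mm from gate hinge) if the catch were mid-slot; really up to 16 mm off along x (x into the pen). The yellow catch, 20 mm wide, has from the robot's side inwards: striker, a steep lug 30 mm thick, top 174 mm above table (20 mm above the lowered bar's underside); notch 15 mm wide; back stop 18 mm thick, top 225 mm, not cleared even by the fully raised bar.
- rover: Blue and white four-wheeled model rover, about 110 x 100 x 70 mm, 0.35 kg, standing inside the pen; origin under its centre. Leave alone.
- red_bin: Open red plastic parts bin 160 x 110 x 75 mm on the table to the right of the pen; origin under its centre. Leave alone.
- hub_wheel: Loose black wheel with a white hub, 52 mm in diameter, 22 mm thick, lying flat on the table in front of the red bin; origin under its centre. Leave alone.
- screwdriver: Screwdriver lying on the table left of the pen, handle towards the robot; origin under its middle. Leave alone.

How it is judged:
On the way:
1. the latch bar is raised clear of the striker while the gate is still ajar (value of joint latch_bar above 0.1 rad and value of joint gate above 0.085 rad), for 0.1 s.
At the end, for the whole second after the job is handed in: The gate is shut (within 0.082 rad of square) and at rest with the latch bar down in the catch's notch (bar within 0.03 rad of level); the robot has let go, and rover, bin, wheel and screwdriver are within 20 mm of where they stood (value of joint gate between -0.082 and 0.082 rad and value of joint latch_bar below 0.03 rad and velocity of joint gate between -0.03 and 0.03 rad/s and distance of each of rover, red_bin, hub_wheel, screwdriver from where it was at the start of the episode below 0.02 m); the robot touches nothing.
It fails at once if the catch is forced (more than 15 N on it) (contact force between catch_shelf and anything else above 15 N).
It fails at once if the small rover is disturbed (moved more than 20 mm) (distance of rover from where it was at the start of the episode above 0.02 m).
It fails at once if the red bin is disturbed (moved more than 20 mm) (distance of red_bin from where it was at the start of the episode above 0.02 m).
It fails at once if the loose wheel is disturbed (moved more than 20 mm) (distance of hub_wheel from where it was at the start of the episode above 0.02 m).
It fails at once if the screwdriver is disturbed (moved more than 20 mm) (distance of screwdriver from where it was at the start of the episode above 0.02 m).
It also fails if it takes over 45 s, if anything falls off the work surface, if the arm or the gripper's body presses on something with over 40 N, if the wrist force passes 120 N, or if a joint passes its speed limit or range.

## Working session

There is one attempt and no reset: what is moved stays moved. The work goes in short steps, Python scripts to look and compute and a tool call to move; the robot and the scene stay as the last step left them, time stands still between calls to the robot, and variables do not carry over. Pictures are saved under pics/ and viewed, at most 10 in all, crops included, and the job is handed in when it is done.

Besides the shell and the picture viewer there is one more tool, called after "Call:" by a JSON object that holds its "method" and its "body", one argument or row to a line. jog_arm: Moves the arm, as the interface text tells. Its arguments: {"type":"object","properties":{"series":{"type":"array"}},"required":["series"]}

```bash
mkdir -p pics; cat > h.py <<'E'
import numpy as np, cv2
from bench import ctrl
def ray_pts(c,uv,z=None):
    """pixels -> world points using z_map"""
    uv=np.asarray(uv,float).reshape(-1,2)
    d=np.stack([(uv[:,0]-c['cx'])/c['fx'],(uv[:,1]-c['cy'])/c['fy']],1)
    s=d.copy()
    for _ in range(10): s=d/(1+c['k1']*(s**2).sum(1,keepdims=True))
    R=np.array(c['rotation']); 
    if R.size!=9:
        from scipy.spatial.transform import Rotation as Ro
        R=Ro.from_quat(np.roll(R,-1)).as_matrix()
    R=R.reshape(3,3); o=np.array(c['xyz'])
    r=np.c_[s,np.ones(len(s))]
    if z is not None:
        w=r@R.T; return o+w*((z-o[2])/w[:,2])[:,None]
    dep=c['z_map'][uv[:,1].astype(int),uv[:,0].astype(int)]
    return (r*dep[:,None])@R.T+o
E
python3 - <<'E'
from h import *
import pickle
o=ctrl.get_obs(); print({k:np.round(v,3).tolist() for k,v in o.items()})
cs={}
for n in('top','side'):
    c=ctrl.camera(n); cs[n]=c; cv2.imwrite(f'pics/{n}0.png',c['frame']); print(n,c['xyz'],np.round(c['rotation'],3).tolist(),c['fx'],c['k1'])
pickle.dump(cs,open('c0.pkl','wb'))
E
```

```text
{'time_s': 0.0, 'q': [-1.436, 0.182, 1.608, -0.0, 1.354, -0.206], 'dq': [0.0, -0.001, 0.0, -0.002, 0.001, 0.002], 'joint_efforts': [-0.001, -44.487, -35.134, -0.0, 0.009, -0.0], 'eef_pos': [0.192, -0.541, 0.23], 'eef_rot': [-0.001, 0.986, 0.17, 0.0], 'wrist_force': [-0.314, -0.291, 0.291], 'torque': [-0.022, -0.038, -0.028], 'grasp_force': 0.0, 'opening': 0.998}
top [0.38781215 0.01756128 1.00037762] [0.069, -0.646, 0.756, -0.08] 385.8761299198396 -0.048743802257079576
side [0.17768242 0.72389359 0.64848756] [0.115, -0.209, 0.853, -0.463] 387.4999122875677 0.019831386762667193
```

View pics/top0.png

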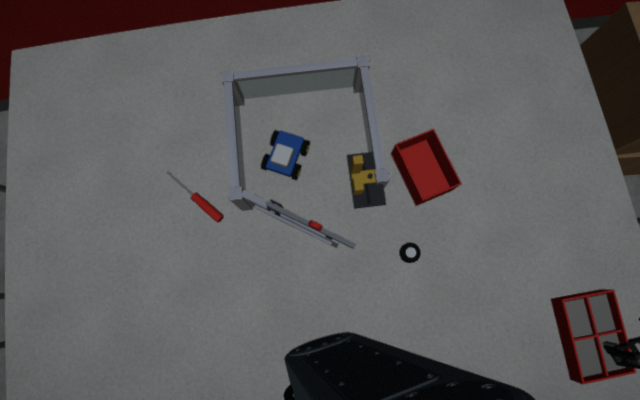

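View pics/side0.png

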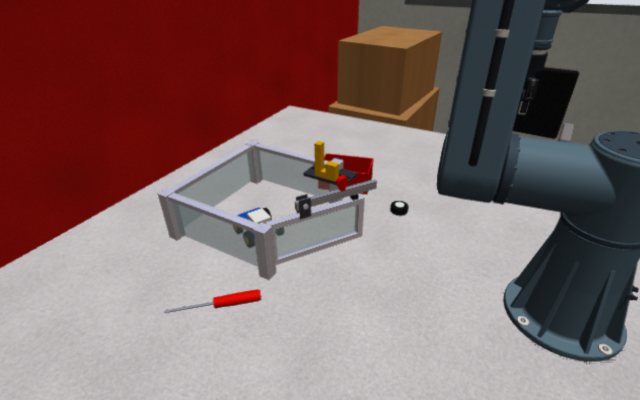

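The top view shows the hinge post at about (240,195), the bar from (270,203) to (355,247), the tab at (315,225), and the shelf at (350–385,152–207). The tall back stop is at (358,160) and the striker at (366,180). The side view confirms this layout and shows the bar down.

```bash
python3 - <<'E'
from h import *
import pickle
cs=pickle.load(open('c0.pkl','rb'))
for n,roi in(('top',(225,140,400,260)),('side',(280,130,380,230))):
    c=cs[n]; f=c['frame']; x0,y0,x1,y1=roi
    hsv=cv2.cvtColor(f,cv2.COLOR_BGR2HSV)
    m=np.zeros(f.shape[:2],bool); m[y0:y1,x0:x1]=1
    H,S,V=[hsv[...,i].astype(int) for i in range(3)]
    v,u=np.nonzero(m); P=ray_pts(c,np.c_[u,v]); hs=(H[m],S[m],V[m])
    red=((hs[0]<8)|(hs[0]>172))&(hs[1]>150)&(P[:,2]>.15); yel=(abs(hs[0]-25)<7)&(hs[1]>120)
    print(n,'red',red.sum(),P[red].mean(0).round(4),P[red].min(0).round(3),P[red].max(0).round(3))
    for lo,hi in((.21,.24),(.165,.185),(.14,.152)):
        k=yel&(P[:,2]>lo)&(P[:,2]<hi)
        if k.sum()>4:
            q=P[k]; print(' yel',lo,k.sum(),q.mean(0).round(4),'box',[np.round(t,4) for t in cv2.minAreaRect((q[:,:2]*1000).astype(np.float32))])
    k=(hs[1]<70)&(P[:,2]>.165)&(P[:,2]<.20)&(hs[2]>60)&~red
    q=P[k]; print(' bar',k.sum(),q.mean(0).round(4)); 
    if k.sum()>10: print('  ',[np.round(t,3) for t in cv2.minAreaRect((q[:,:2]*1000).astype(np.float32))], cv2.fitLine((q[:,:2]*1000).astype(np.float32),cv2.DIST_HUBER,0,.01,.01).ravel().round(3))
    k=(hs[2]<80)&(P[:,2]>.12)&(P[:,2]<.136)
    q=P[k]; print(' shelf',k.sum(), [np.round(t,3) for t in cv2.minAreaRect((q[:,:2]*1000).astype(np.float32))] if k.sum()>5 else '')
    k=(hs[1]<60)&(P[:,2]>.13)&(P[:,2]<.148)&(hs[2]>90)
    q=P[k]; print(' frame top',k.sum(),q[:,2].mean() if k.sum() else '')
    # hist of heights
    print(np.histogram(P[:,2],bins=np.arange(-.005,.25,.01))[0])
c=cs['top']
for t in [(226,76),(363,62),(238,194),(383,183),(355,247),(336,245),(270,203),(278,207)]: print(t,ray_pts(c,[t]).round(3),c['frame'][t[1],t[0]])
E
python3 -c "
import cv2;f=cv2.imread('pics/top0.png')[140:260,225:400];cv2.imwrite('pics/top0c.png',cv2.resize(f,None,fx=4.5,fy=4.5,interpolation=2)[:600,:800])"
```

```text
top red 73 [0.5014 0.0174 0.2048] [0.493 0.005 0.188] [0.512 0.03  0.211]
 yel 0.21 99 [ 0.6217 -0.0915  0.2224] box [array([623.2632, -91.6883]), array([17.9551, 20.457 ]), np.float64(0.4493)]
 yel 0.165 160 [ 0.5903 -0.09    0.1729] box [array([598.4631, -90.7206]), array([20.1815, 57.8763]), np.float64(88.1266)]
 yel 0.14 68 [ 0.6032 -0.0951  0.1459] box [array([ 592.5438, -100.5181]), array([57.8643, 53.4847]), np.float64(70.953)]
 bar 462 [0.5136 0.0329 0.1746]
   [array([509.283,  30.011]), array([214.104,  27.481]), np.float64(53.434)] [  0.577   0.817 511.173  29.35 ]
 shelf 1052 [array([594.369,  18.009]), array([360.477, 241.523]), np.float64(80.395)]
 frame top 1126 0.13770815326191096
[14743    62   119   332   787   266   144   419    53    26    16    24
    66  1251  1188   238    76   405   281    24    52    69    78    17
     0]
side red 141 [0.4961 0.0309 0.2025] [ 0.178 -0.026  0.154] [0.514 0.724 0.648]
 yel 0.21 67 [ 0.6201 -0.0884  0.2195] box [array([621.7792, -90.6632]), array([19.9727, 21.0635]), np.float64(4.8988)]
 yel 0.165 130 [ 0.5974 -0.0867  0.1726] 
[... 272 characters left out ...]
ay([213.51 ,  26.645]), np.float64(52.896)] [  0.574   0.819 503.411  24.861]
 shelf 313 [array([607.606, -22.133]), array([266.982, 132.852]), np.float64(86.921)]
 frame top 742 0.13689902775886706
[3755   16  161  225  230  318  387  443  244  250  313  354  284  719
  676  225  354  448  269   71   82   61   45    7    0]
(226, 76) [[0.912 0.179 0.138]] [117 106 102]
(363, 62) [[ 0.897 -0.162  0.138]] [117 106 102]
(238, 194) [[0.609 0.181 0.139]] [121 110 106]
(383, 183) [[ 0.587 -0.156  0.121]] [57 56 56]
(355, 247) [[ 0.458 -0.076 -0.001]] [108 107 105]
(336, 245) [[ 0.464 -0.025  0.086]] [57 57 58]
(270, 203) [[0.569 0.107 0.177]] [88 82 78]
(278, 207) [[0.388 0.018 1.   ]] [88 82 77]
```

View pics/top0c.png

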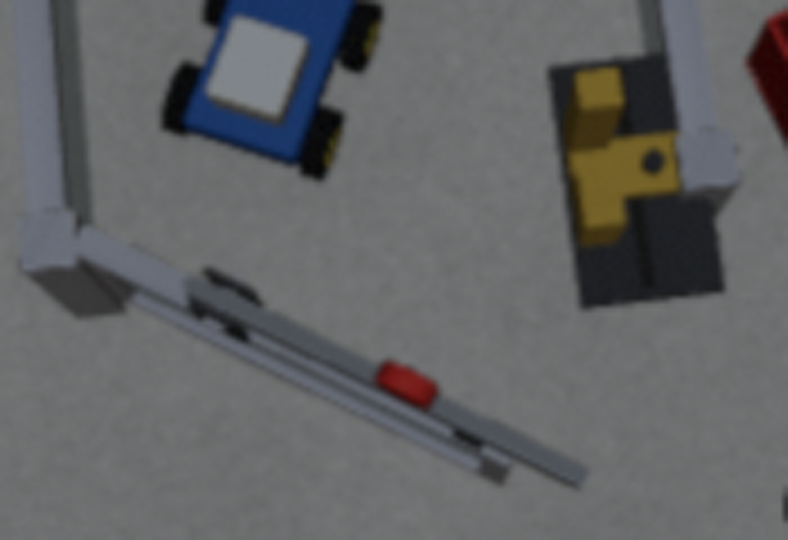

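The crop shows the pen almost square to x and the bar and tab in line with the gate. The catch runs along x with its striker nearest the robot. I get hinge ≈ (0.611, 0.173), notch ≈ (0.6055, −0.091), gate ≈ 0.58 rad and gate yaw when latched ≈ −0.02. Next I plan the approach.

```bash
cat >> h.py <<'E'
from scipy.spatial.transform import Rotation as Ro
HG=np.array([.611,.1726]); ZP=.165
def pose(psi,beta,up=0.005,extra=0.):
    """grip pose on tab: gate normal yaw psi, bar angle beta; up = grasp point above tab centre; extra = TCP lift along tool"""
    yh=np.array([-np.sin(psi),np.cos(psi),0]); n=np.array([np.cos(psi),np.sin(psi),0]); k=np.array([0,0,1.])
    b=np.cos(beta)*-yh+np.sin(beta)*k      # outward along bar
    u=np.sin(beta)*yh+np.cos(beta)*k       # bar up
    p=np.r_[HG,ZP]-.09*yh+.1*b+(.030+up-.019+extra)*u
    return p,Ro.from_matrix(np.c_[-b,n,-u])
def cur():
    o=ctrl.get_obs(); return np.array(o['eef_pos']),Ro.from_quat(np.roll(o['eef_rot'],-1))
def delta(a,b):
    return (a[1].inv().apply(b[0]-a[0])*1000).round(1),(a[1].inv()*b[1]).as_rotvec().round(3)
E
python3 - <<'E'
from h import *
t=pose(-.615,0,extra=.06); print(t[0],delta(cur(),t))
E
```

```text
[0.50137788 0.01741305 0.241     ] (array([ 478.3, -423.3,   -9.7]), array([-0.001, -0.001, -0.615]))
```

Call:
{"method": "jog_arm", "body": {
  "series": [
    [[34,-30,-2,0,0,0,50],[34,-30,-2,0,0,0,50],[34,-30,-2,0,0,0,50],[34,-30,-2,0,0,0,50],[34,-30,-2,0,0,0,50],[34,-30,0,0,0,0,50],[34,-30,0,0,0,0,50],[34,-30,0,0,0,0,50],[34,-30,0,0,0,0,50],[34,-30,0,0,0,0,50]]
  ]
}}

```text
time_s: 1.1
eef_pos: [0.4128, -0.1437, 0.2412]
eef_rot: [0.0, 0.986, 0.169, 0.0]
wrist_force: [1.1, -1.1, 0.1]
opening: 0.587
grasp_force: 0.0
```

Call:
{"method": "jog_arm", "body": {
  "series": [
    [[34,-30,0,0,0,0,50],[34,-30,0,0,0,0,50],[34,-30,0,0,0,0,50],[34,-30,0,0,0,0,50],[0,0,0,0,0,-0.123,50],[0,0,0,0,0,-0.123,50],[0,0,0,0,0,-0.123,50],[0,0,0,0,0,-0.123,50],[0,0,0,0,0,-0.123,50],[0,0,0,0,0,0,50]]
  ]
}}

```text
time_s: 2.1
eef_pos: [0.5002, 0.0131, 0.2409]
eef_rot: [-0.0, 0.888, 0.46, -0.0]
wrist_force: [0.9, -0.2, -0.4]
opening: 0.587
grasp_force: 0.0
```

```bash
python3 - <<'E'
from h import *
o=ctrl.get_obs(); print(o['time_s'],np.round(o['wrist_force'],2),o['opening'],np.round(o['q'],2))
t=pose(-.615,0,extra=.06); print(cur()[0],delta(cur(),t))
c=ctrl.camera('wrist'); cv2.imwrite('pics/w1.png',c['frame'])
f=c['frame']; hsv=cv2.cvtColor(f,cv2.COLOR_BGR2HSV)
m=((hsv[...,0]<8)|(hsv[...,0]>172))&(hsv[...,1]>150)
v,u=np.nonzero(m); P=ray_pts(c,np.c_[u,v]); k=(P[:,2]>.205)&(P[:,2]<.216)&(abs(P[:,0]-.5)<.04); q=P[k]
print(k.sum(),q.mean(0),cv2.minAreaRect((q[:,:2]*1000).astype(np.float32)))
E
```

```text
2.1 [ 0.93 -0.16 -0.41] 0.5872488107621762 [-0.21  0.    1.78  0.    1.36  0.4 ]
[0.50016292 0.01311779 0.24089028] (array([ 4.2, -1.5, -0.1]), array([-0.001,  0.   ,  0.001]))
759 [0.50503508 0.01863023 0.20816987] ((504.56866455078125, 18.120296478271484), (23.20456314086914, 10.884902954101562), 55.34517288208008)
```

View pics/w1.png

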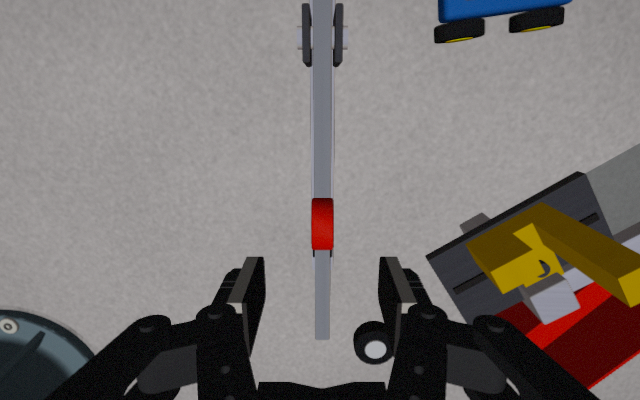

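The wrist view has the tab at (322,225), centred between the fingers at x ≈ 255 and 390, with the bar in line. I lower onto it and close.

Call:
{"method": "jog_arm", "body": {
  "series": [
    [[6,0,0,0,0,0,40],[0,0,12,0,0,0,40],[0,0,12,0,0,0,40],[0,0,12,0,0,0,40],[0,0,12,0,0,0,40],[0,0,12,0,0,0,30],[0,0,0,0,0,0,20],[0,0,0,0,0,0,15],[0,0,0,0,0,0,10],[0,0,0,0,0,0,8]]
  ]
}}

```text
time_s: 3.15
eef_pos: [0.504, 0.0179, 0.1816]
eef_rot: [0.0, 0.888, 0.46, 0.0]
wrist_force: [-0.9, -0.6, -1.7]
opening: 0.129
grasp_force: 60.4
```

```bash
python3 - <<'E'
from h import *
o=ctrl.get_obs(); print(o['time_s'],np.round(o['wrist_force'],2),o['opening'],o['grasp_force'],o['eef_pos'])
print(delta(cur(),pose(-.615,0)))
for n in 6,:
    for i in range(n): print('lift',delta(pose(-.615,.22*i/n),pose(-.615,.22*(i+1)/n)))
for i in range(12):
    w=np.linspace(-.615,-.0,13); print('swing',delta(pose(w[i],.22),pose(w[i+1],.22)))
E
```

```text
3.15 [-0.87 -0.61 -1.75] 0.12936118075670955 60.41584610939026 [0.50402559 0.01787441 0.18156654]
(array([-1.9, -1.9,  0.6]), array([ 0., -0.,  0.]))
lift (array([ 0.7,  0. , -3.7]), array([ 0.   , -0.037,  0.   ]))
lift (array([ 0.7,  0. , -3.7]), array([-0.   , -0.037, -0.   ]))
lift (array([ 0.7, -0. , -3.7]), array([ 0.   , -0.037,  0.   ]))
lift (array([ 0.7, -0. , -3.7]), array([ 0.   , -0.037,  0.   ]))
lift (array([ 0.7, -0. , -3.7]), array([-0.   , -0.037,  0.   ]))
lift (array([ 0.7,  0. , -3.7]), array([-0.   , -0.037, -0.   ]))
swing (array([ 0.2,  9.4, -0.1]), array([-0.011,  0.   , -0.05 ]))
swing (array([ 0.2,  9.4, -0.1]), array([-0.011, -0.   , -0.05 ]))
swing (array([ 0.2,  9.4, -0.1]), array([-0.011, -0.   , -0.05 ]))
swing (array([ 0.2,  9.4, -0.1]), array([-0.011,  0.   , -0.05 ]))
swing (array([ 0.2,  9.4, -0.1]), array([-0.011,  0.   , -0.05 ]))
swing (array([ 0.2,  9.4, -0.1]), array([-0.011, -0.   , -0.05 ]))
swing (array([ 0.2,  9.4, -0.1]), array([-0.011,  0.   , -0.05 ]))
swing (array([ 0.2,  9.4, -0.1]), array([-0.011,  0.   , -0.05 ]))
swing (array([ 0.2,  9.4, -0.1]), array([-0.011, -0.   , -0.05 ]))
swing (array([ 0.2,  9.4, -0.1]), array([-0.011,  0.   , -0.05 ]))
swing (array([ 0.2,  9.4, -0.1]), array([-0.011,  0.   , -0.05 ]))
swing (array([ 0.2,  9.4, -0.1]), array([-0.011, -0.   , -0.05 ]))
```

Call:
{"method": "jog_arm", "body": {
  "series": [
    [[0.7,0,-3.7,0,-0.037,0,8],[0.7,0,-3.7,0,-0.037,0,8],[0.7,0,-3.7,0,-0.037,0,8],[0.7,0,-3.7,0,-0.037,0,8],[0.7,0,-3.7,0,-0.037,0,8],[0.7,0,-3.7,0,-0.037,0,8],[0,0,0,0,0,0,8],[0,0,0,0,0,0,8],[0,0,0,0,0,0,8],[0,0,0,0,0,0,8]]
  ]
}}

```text
time_s: 4.15
eef_pos: [0.5074, 0.0229, 0.2029]
eef_rot: [0.051, 0.883, 0.457, -0.098]
wrist_force: [-2.3, -0.3, -2.4]
opening: 0.134
grasp_force: 60.5
```

Call:
{"method": "jog_arm", "body": {
  "series": [
    [[0.2,9.4,-0.1,-0.011,0,-0.05,8],[0.2,9.4,-0.1,-0.011,0,-0.05,8],[0.2,9.4,-0.1,-0.011,0,-0.05,8],[0.2,9.4,-0.1,-0.011,0,-0.05,8],[0.2,9.4,-0.1,-0.011,0,-0.05,8],[0.2,9.4,-0.1,-0.011,0,-0.05,8],[0.2,9.4,-0.1,-0.011,0,-0.05,8],[0.2,9.4,-0.1,-0.011,0,-0.05,8],[0.2,9.4,-0.1,-0.011,0,-0.05,8],[0,0,0,0,0,0,8]]
  ]
}}

```text
time_s: 5.15
eef_pos: [0.5854, -0.0084, 0.2028]
eef_rot: [0.07, 0.755, 0.647, -0.084]
wrist_force: [-0.6, 0.7, -2.8]
opening: 0.127
grasp_force: 60.4
```

```bash
python3 - <<'E'
from h import *
o=ctrl.get_obs(); print(o['time_s'],np.round(o['wrist_force'],2),np.round(o['torque'],2),o['opening'],o['grasp_force'],o['eef_pos'])
p,R=cur(); print(R.as_matrix().round(3)); print(delta((p,R),pose(-.165,.22)))
for n in('wrist','top'):
    c=ctrl.camera(n); f=c['frame']; hsv=cv2.cvtColor(f,cv2.COLOR_BGR2HSV)
    cv2.imwrite(f'pics/{n}2.png',f)
    m=(abs(hsv[...,0].astype(int)-25)<7)&(hsv[...,1]>120)
    v,u=np.nonzero(m); P=ray_pts(c,np.c_[u,v]); P=P[(abs(P[:,0]-.6)<.06)&(abs(P[:,1]+.09)<.05)]
    for lo,hi in((.215,.235),(.170,.18),(.143,.152)):
        q=P[(P[:,2]>lo)&(P[:,2]<hi)]
        if len(q)>5: print(n,lo,len(q),q.mean(0).round(4),np.percentile(q,[2,98],axis=0)[:,:2].round(4).tolist(),cv2.minAreaRect((q[:,:2]*1000).astype(np.float32)))
E
```

```text
5.15 [-0.62  0.69 -2.83] [ 0.4  -0.15  0.21] 0.1274926118912364 60.38166854123119 [ 0.58544711 -0.00838941  0.20279364]
[[ 0.149  0.988 -0.036]
 [ 0.964 -0.153 -0.215]
 [-0.218 -0.003 -0.976]]
(array([-1.2, -4.5,  0.6]), array([-0.   ,  0.   ,  0.011]))
wrist 0.17 90 [ 0.5816 -0.0919  0.1738] [[0.5794, -0.101], [0.5834, -0.082]] ((581.7327270507812, -90.8975830078125), (20.611570358276367, 2.602334499359131), 82.39226531982422)
wrist 0.143 346 [ 0.6221 -0.0831  0.1475] [[0.6117, -0.089], [0.633, -0.0816]] ((622.3078002929688, -85.99844360351562), (22.537046432495117, 10.20386791229248), 1.0115376710891724)
top 0.215 87 [ 0.6222 -0.0918  0.2236] [[0.6143, -0.1013], [0.6314, -0.0817]] ((623.12060546875, -91.93445587158203), (20.158639907836914, 17.736553192138672), 86.20913696289062)
top 0.17 75 [ 0.5943 -0.0904  0.1734] [[0.5696, -0.0999], [0.625, -0.081]] ((598.4034423828125, -90.80775451660156), (19.872861862182617, 58.111019134521484), 87.97573852539062)
top 0.143 53 [ 0.6037 -0.092   0.1474] [[0.5697, -0.1237], [0.6155, -0.0801]] ((593.4993896484375, -102.32222747802734), (56.04421615600586, 54.61277770996094), 76.10406494140625)
```

View pics/wrist2.png

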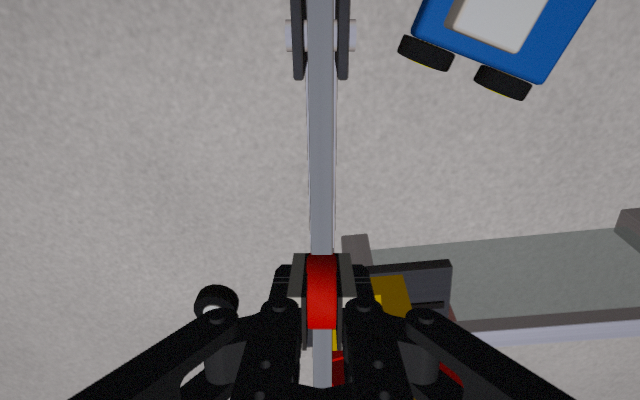

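The wrist view shows the pads squarely on the tab at (322,290), with the yellow catch below to the right. I refine the hinge from the grip and plan to stop just on the striker side of the notch, release the bar there, then sweep it gently until it drops.

```bash
sed -i 's/HG=.*; ZP/HG=np.array([.6135,.1728]); ZP/' h.py; python3 - <<'E'
from h import *
c=cur(); a=pose(-.154,.22); print('off',delta(c,a))
w=np.linspace(-.154,-.03,9)
print(delta(pose(w[0],.22),pose(w[1],.22)),'total',delta(c,pose(-.03,.22)))
b=np.linspace(.22,.13,6); print(delta(pose(-.03,b[0]),pose(-.03,b[1])))
E
```

```text
off (array([-0.7,  0.6,  0.6]), array([-0.003,  0.   , -0.001]))
(array([ 0. ,  2.9, -0. ]), array([-0.003, -0.   , -0.015])) total (array([ 0.7, 23.4,  0.2]), array([-0.03 ,  0.   , -0.122]))
(array([-0.3,  0. ,  1.8]), array([ 0.   ,  0.018, -0.   ]))
```

Call:
{"method": "jog_arm", "body": {
  "series": [
    [[0,2.9,0,-0.003,0,-0.015,8],[0,2.9,0,-0.003,0,-0.015,8],[0,2.9,0,-0.003,0,-0.015,8],[0,2.9,0,-0.003,0,-0.015,8],[0,2.9,0,-0.003,0,-0.015,8],[0,2.9,0,-0.003,0,-0.015,8],[0,2.9,0,-0.004,0,-0.016,8],[0,2.9,0,-0.004,0,-0.016,8],[0,0,0,0,0,0,8],[0,0,0,0,0,0,8]]
  ]
}}

```text
time_s: 6.25
eef_pos: [0.6083, -0.0104, 0.2028]
eef_rot: [0.075, 0.713, 0.693, -0.08]
wrist_force: [-1.2, 5.5, -6.2]
opening: 0.127
grasp_force: 60.2
```

Call:
{"method": "jog_arm", "body": {
  "series": [
    [[-0.3,0,1.8,0,0.018,0,8],[-0.3,0,1.8,0,0.018,0,8],[-0.3,0,1.8,0,0.018,0,8],[-0.3,0,1.8,0,0.018,0,8],[-0.3,0,1.8,0,0.018,0,8],[0,0,0,0,0,0,8],[0,0,0,0,0,0,8],[0,0,0,0,0,0,8],[0,0,0,0,0,0,8],[0,0,0,0,0,0,8]]
  ]
}}

```text
time_s: 7.25
eef_pos: [0.6079, -0.0135, 0.1942]
eef_rot: [0.043, 0.716, 0.695, -0.048]
wrist_force: [-1.5, 6.8, -6.5]
opening: 0.129
grasp_force: 60.1
```

```bash
python3 - <<'E'
from h import *
o=ctrl.get_obs(); print(o['time_s'],np.round(o['wrist_force'],2),np.round(o['torque'],2),o['opening'],o['grasp_force'],o['eef_pos'])
p,R=cur(); print(R.as_matrix().round(3)); print(delta((p,R),pose(-.03,.13)))
for n,(x0,y0,x1,y1) in(('top',(300,130,400,230)),('side',(290,125,390,225))):
    f=ctrl.camera(n)['frame'][y0:y1,x0:x1]
    cv2.imwrite(f'pics/{n}3.png',cv2.resize(f,None,fx=4,fy=4,interpolation=2))
a,b=[cv2.imread(f'pics/{n}3.png') for n in('top','side')]; cv2.imwrite('pics/ts3.png',np.hstack([a,b]))
E
```

```text
7.25 [-1.52  6.77 -6.53] [ 1.2  -0.2   0.13] 0.12866337143923223 60.082621509427554 [ 0.60785714 -0.01346042  0.1942183 ]
[[ 0.028  1.    -0.008]
 [ 0.991 -0.029 -0.128]
 [-0.128 -0.005 -0.992]]
(array([-0.7,  0.1,  0.5]), array([-0.004, -0.001,  0.001]))
```

View pics/ts3.png

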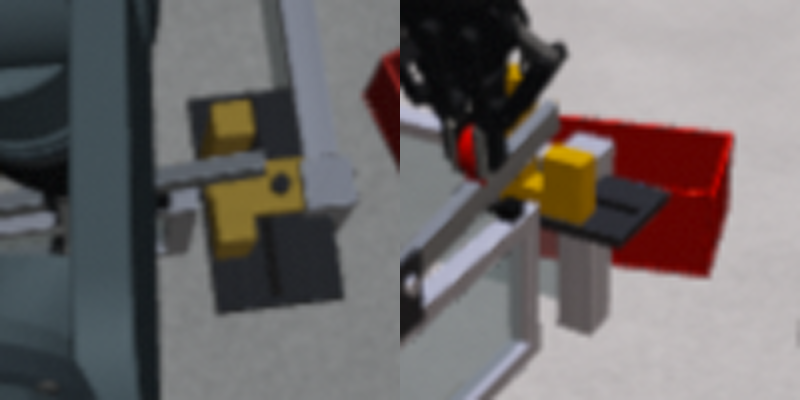

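The bar sits over the notch area in the top view (rows 155–188, between the stop at (232,120) and the striker at (235,235)) and above it in the side view. I loosen the fingers slightly so the bar falls by its own weight.

Call:
{"method": "jog_arm", "body": {
  "series": [
    [[0,0,0,0,0,0,13],[0,0,0,0,0,0,14],[0,0,0,0,0,0,15],[0,0,0,0,0,0,16],[0,0,0,0,0,0,16],[0,0,0,0,0,0,16],[0,0,0,0,0,0,16],[0,0,0,0,0,0,16],[0,0,0,0,0,0,16],[0,0,0,0,0,0,16]]
  ]
}}

```text
time_s: 8.35
eef_pos: [0.6081, -0.0141, 0.1947]
eef_rot: [0.044, 0.716, 0.695, -0.048]
wrist_force: [0.1, -0.4, 0.7]
opening: 0.189
grasp_force: 0.0
```

```bash
cat > look.py <<'E'
from h import *
import sys
def look(tag):
    o=ctrl.get_obs(); print(o['time_s'],np.round(o['wrist_force'],2),o['opening'],o['grasp_force'],o['eef_pos'])
    a=[]
    for n,(x0,y0,x1,y1) in(('top',(300,130,400,230)),('side',(290,125,390,225))):
        f=ctrl.camera(n)['frame'][y0:y1,x0:x1]; a.append(cv2.resize(f,None,fx=4,fy=4,interpolation=2))
    cv2.imwrite(f'pics/ts{tag}.png',np.hstack(a))
    c=ctrl.camera('side'); hsv=cv2.cvtColor(c['frame'],cv2.COLOR_BGR2HSV)
    v,u=np.mgrid[0:400,0:640]; P=ray_pts(c,np.c_[u.ravel(),v.ravel()]); h=hsv.reshape(-1,3)
    # points on bar: gate-frame slice, height of bar top vs y
    for y in(.05,.03,-.04,-.05,-.06,-.07):
        k=(abs(P[:,1]-y)<.004)&(abs(P[:,0]-.608)<.015)&(P[:,2]>.15)&(P[:,2]<.215)&(h[:,1]<70)&(h[:,2]>70)
        if k.sum(): print(y,k.sum(),P[k,2].min().round(4),P[k,2].max().round(4),'x',np.percentile(P[k,0],[5,95]).round(4))
look(sys.argv[1])
E
python3 look.py 4
```

```text
8.35 [ 0.06 -0.43  0.67] 0.18903132578032864 0.0 [ 0.60812928 -0.01410993  0.19469288]
0.05 18 0.1545 0.1761 x [0.6039 0.6135]
0.03 25 0.1557 0.1766 x [0.6028 0.6111]
-0.04 13 0.1601 0.1768 x [0.6015 0.6078]
-0.05 15 0.1606 0.1766 x [0.6006 0.6097]
-0.06 13 0.1595 0.1766 x [0.6007 0.6099]
-0.07 16 0.1608 0.1762 x [0.6007 0.6092]
```

View pics/ts4.png

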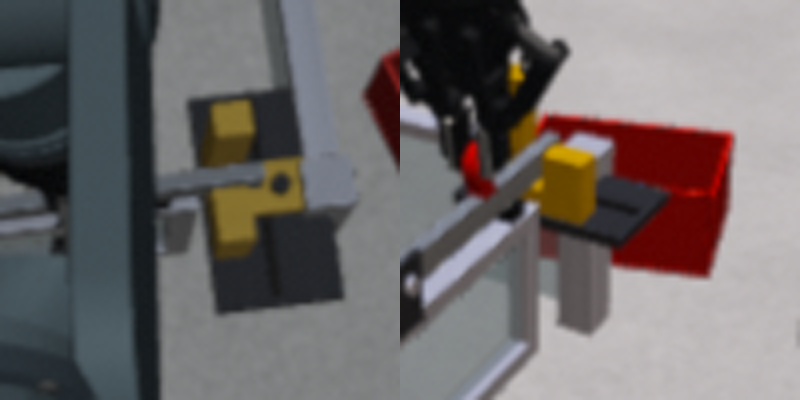

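The bar now lies level (top at 0.1765 m all along) and sits at x ≈ 0.605 between striker and stop, so it is fully home. I open and withdraw.

Call:
{"method": "jog_arm", "body": {
  "series": [
    [[0,0,0,0,0,0,25],[0,0,0,0,0,0,35],[0,0,0,0,0,0,40],[0,0,0,0,0,0,40],[0,0,-10,0,0,0,40],[0,0,-20,0,0,0,40],[0,0,-25,0,0,0,40],[0,0,-25,0,0,0,40],[0,0,-20,0,0,0,40],[0,0,0,0,0,0,40]]
  ]
}}

```text
time_s: 9.5
eef_pos: [0.6107, -0.0009, 0.2985]
eef_rot: [0.047, 0.716, 0.695, -0.046]
wrist_force: [0.5, 0.8, -0.0]
opening: 0.471
grasp_force: 0.0
```

```bash
python3 look.py 5
```

```text
9.5 [ 0.47  0.82 -0.04] 0.47061915712914715 0.0 [ 0.61071473 -0.00094213  0.29845635]
0.05 21 0.1562 0.1781 x [0.6044 0.612 ]
0.03 18 0.1563 0.1773 x [0.603  0.6112]
-0.04 14 0.1611 0.1762 x [0.6015 0.6082]
-0.05 13 0.1599 0.1764 x [0.601  0.6083]
-0.06 10 0.1604 0.1759 x [0.6011 0.6098]
-0.07 14 0.1599 0.1767 x [0.6009 0.6118]
```

View pics/ts5.png

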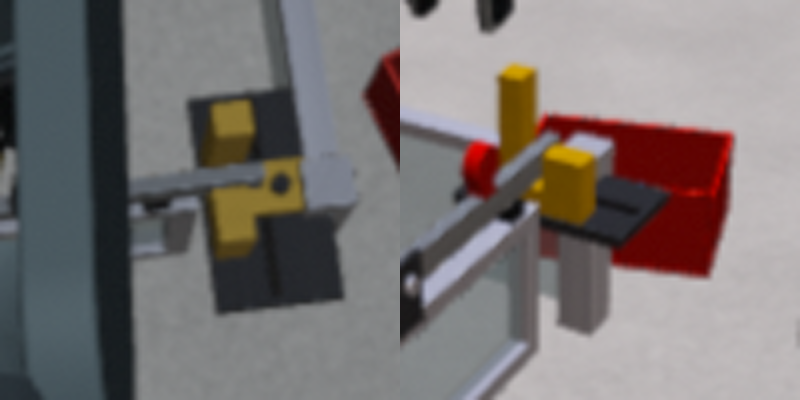

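The bar is down between striker and stop in both halves of the picture, and the gripper is clear above it.

```bash
python3 -c "
from bench import ctrl
print(ctrl.hand_in())"
```

```text
the job is handed in; nothing more can be done
None
```

The gate is shut with the latch bar level in the catch's notch and the gripper withdrawn; I handed the job in at about 9.6 s, and no verdict came back.

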